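Set the guide board of a brick-cutting jig into its notch

TASK

Push the wooden guide board along the rails of the brick-cutting jig with a fingertip until it drops flat into the locating notch over the brick, then push the red-pinned keeper round until it lies fully across the board's end. Never lift the board off its rails, and leave the cup, the tin, the folding rule and the brush where they stand.

Things in the scene. Friction and masses are not known exactly. Their poses are not given: they have to be found in the camera images.
- jig: Fixed wooden jig. Origin: centre of the underside of its 220 x 400 x 12 mm base. Two rails run along y (-190 to +190 mm): flat treads at |x| 58 to 72, 82 mm above the origin, and a guiding lip outside (|x| 73 to 81, 88 mm high). A brick is fixed between them (x -52 to 52, y -31 to 171, top at 68 mm); above it the space between the rails is open.
- notch (a point): Midway between the rails, mid-notch, at the height of the notch floor: jig frame (0, 100, 72) mm. Both treads have this notch, 65 mm long along y, 10 mm deep, with upright walls; the treads go on beyond it to y = 190.
- board: Loose pale board, 142 mm along x (across the rails, ends on the treads) x 60 along y x 16 thick, about 0.16 kg, thin steel strip on top by its +y edge. Origin: centre of its underside. Starts 120 to 200 mm on the jig's -y side of the notch and slides to +y; at the notch its front tips in, then it drops 10 mm and has 5 mm play along y. Its top is then 88 mm above the jig's origin.
- keeper (a joint): Dark steel arm, 16 mm wide, 10 thick, 66 long from its pivot, turning level; stays where left (about 1 N at the pin moves it). At a rad it points along (-cos a, sin a) of the jig frame: 0 = closed against a stop, across the board's +x end; grows to 1.6 = open; starts 1.25 to 1.55. It passes 3 mm over a board in the notch; one still on the treads blocks it.
- keeper_pivot (a point): Upright turning axis of the keeper, at the arm's underside on top of a post outside the jig's +x rail: jig frame (94, 100, 91) mm.
- keeper_pin (a point): Middle of the red upright pin on the keeper, 50 mm from the turning axis; the pin is 12 mm in diameter and stands from 101 to 125 mm above the jig's underside.
- enamel_cup: Grey-blue enamel mug with a dark handle, 70 x 93 x 78 mm, origin at the centre of its underside; to be left alone.
- tin_dust: Round grey metal tin, 72 mm in diameter, 80 mm high, origin at the centre of its underside; to be left alone.
- folding_rule: Folded wooden rule, 22 x 204 x 16 mm, origin at the centre of its underside; to be left alone.
- brush: Paste brush lying flat, 36 x 198 x 15 mm, origin at the centre of its underside; to be left alone.

How it is judged (in metres and radians):
On the way, in this order (a step that is already met when the one before it is completed fails the run):
1. the board lies flat in the notch, the keeper still open (z of board in the frame of jig between 0.069 and 0.075 m and horizontal distance between board and notch below 0.008 m and angle between board's own z axis and vertical below 0.04 rad and value of joint keeper above 0.9 rad), for 0.2 s.
2. the keeper lies across the board's end (value of joint keeper below 0.2 rad), for 0.2 s.
At the end, for the whole second after the job is handed in: the board rests flat in the notch (origin within 8 mm of the notch point in plan and 3 mm in height, tilt under 0.04 rad), at rest, and the keeper is closed across it (under 0.2 rad) (z of board in the frame of jig between 0.069 and 0.075 m and horizontal distance between board and notch below 0.008 m and angle between board's own z axis and vertical below 0.04 rad and linear speed of board below 0.01 m/s and value of joint keeper below 0.2 rad); the robot touches nothing.
It fails at once if the board is lifted off its rails (origin more than 10 mm above the treads) (z of board in the frame of jig above 0.092 m).
It fails at once if a bystander is moved more than 30 mm or toppled (distance of any of enamel_cup, tin_dust, folding_rule, brush from where it was at the start of the episode above 0.03 m or angle between any of enamel_cup, tin_dust's own z axis and vertical above 0.5 rad).
It also fails if it takes over 58 s, if anything falls off the work surface, if the arm or the gripper's body presses on something with over 40 N, if the wrist force passes 120 N, or if a joint passes its speed limit or range.

ROBOT

A 7-joint arm with a two-finger parallel gripper is mounted at the origin on the work surface; the furniture and walls round the work are solid. World frame = base frame: x ahead of the robot, y to its left, z up, the work surface at z = 0. Lengths are in mm, angles in rad, forces in N, time in s.
With the tool pointing down it reaches from about 400 to 925 mm from the base axis. Payload 5.6 kg.
Tool frame: the origin (TCP) lies midway between the tips of the shut fingers; the grasp point (between the pads) lies 19 mm behind it; z points along the fingers, y is the direction in which the jaws open and shut (so a half turn about z gives the same grasp; the last joint's range is limited). The gripper opens to 85 mm and grips with 20 to 120 N. Pads are 22 mm wide; open, the fingers measure 114 mm over their backs; the gripper's body (76 mm by 85 mm) begins 54 mm behind the grasp point. The pads swing forward as they close: fully open they stand 13 mm farther back than shut.
Start: joints at [-1.256, 0.468, -0.012, 1.603, 0.006, 1.071, -0.056], TCP at [227.68, 608.827, 231.29] pointing down, gripper open.
Joint ranges: [-2.53, 2.53], [-0.31, 2.02], [-1.57, 1.55], [0.28, 2.44], [-1.29, 4.43], [0.15, 1.84], [-2.92, 2.92]. Speed limits (rad/s): [2.57, 2.57, 3.14, 3.14, 3.14, 3.14, 3.14].

INTERFACE

Orientations are given as a rotation vector (axis times angle).
In Python, from plant import ctrl gives the robot as it stands. The module is installed in compiled form; this text tells all that it offers.
- The arm moves only by the tool jog_arm, never from a script. Its argument "targets" is a list of rows, each a list of 7 numbers: the turn, a rotation vector about the tool's x, y, z in degrees, then the shift along the tool's x, y, z in mm, then the finger opening in mm, from 0 to 85.4. In form: [[wx, wy, wz, x, y, z, fingers], ...]. A call has exactly 5 rows; each row is the pose to reach, as a shift and turn from the pose measured when the call began, along the tool's axes at that moment; what a row does not reach only later rows make up. A row lasts 1/8 s, in which the tool goes at most 62.5 mm and 10.7 degrees, less where a joint would pass 70% of its speed; a pose out of reach is approached as far as the arm can. A call with a gripper value outside its range is refused whole. The fingers move at their own pace and stop on an object; "squeeze" is the grip in N (left out, the last holds). Time passes only in rows, so rows that repeat a pose let the fingers close, or fill a call up. It gives the time, the measured TCP pose, the force and the opening at its end, in the units of the state.
- ctrl.read_state(): the state, without advancing time (a new reading comes with each control period).
- ctrl.camera(name): name is "scene" or "top" or "wrist"; returns the picture (480x640x3 uint8, red, green, blue); there is no depth.
- ctrl.get_calibration(name): a dict with "camera_matrix" (3x3 intrinsics, pixels), "R" (3x3) and "t" (3): a world point X has camera coordinates R X + t; the wrist camera has in their place "tool_from_camera" (4x4, takes a point from camera to tool coordinates, whose origin is the TCP and whose axes are the flange's). Camera axes: x right, y down, z forward; pixel columns grow to the right and rows downward; lengths in mm; the calibration is good to about 2 mm. A picture is of the moment at which its call begins: read the wrist's pose just before it. get_calibration takes no time and is no camera call.
- ctrl.sign_off(): hands the job in, once; it reports no verdict.
The state is a dict: "t": time; "joint_positions": joint angles; "joint_velocities": joint speeds; "effort": joint torques, N m; "tool_pos": TCP position; "tcp_rot": TCP orientation; "force": force on the tool from outside, world axes, zero at the start; "moment": the same for the moment, N m; "gripper_width": finger opening in mm.
Only numpy, scipy, OpenCV 4.12 (cv2) and the standard library are available. Lean on these libraries where they do the work, as an engineer would, in place of code of your own. Each camera call takes 0.05 s, during which the arm holds its last target.

## Working session

There is one attempt and no reset: what is moved stays moved. The work goes in short steps, Python scripts to look and compute and a tool call to move; the robot and the scene stay as the last step left them, time stands still between calls to the robot, and variables do not carry over. Pictures are saved under pics/ and viewed, and the job is handed in when it is done.

Besides the shell and the picture viewer there is one more tool, called as name([rows], argument=value, ...), one row to a line, values as JSON. jog_arm: Moves the arm, as the interface text tells. Its arguments: {"type":"object","properties":{"targets":{"type":"array"},"squeeze":{"type":"number"}},"required":["targets"]}

```bash
mkdir -p pics; python3 - <<'E'
from plant import ctrl
import cv2,numpy as np
np.set_printoptions(precision=4,suppress=True)
s=ctrl.read_state();print(s)
for n in("scene","top","wrist"):
    im=ctrl.camera(n);cv2.imwrite(f"pics/{n}0.png",im[:,:,::-1]);print(n,ctrl.get_calibration(n))
E
```

```text
{'t': 0.0, 'joint_positions': array([-1.256 ,  0.4684, -0.0116,  1.6036,  0.006 ,  1.0714, -0.0563]), 'joint_velocities': array([ 0.0011, -0.0006, -0.0003, -0.001 ,  0.0006, -0.0015, -0.0004]), 'effort': array([ -0.0005, -53.2391,   0.0209, -25.1295,   0.0114,   0.0078,
         0.    ]), 'tool_pos': array([227.5278, 608.2737, 230.3335]), 'tcp_rot': array([-0.5591, -3.0912,  0.0028]), 'force': array([0.5469, 0.1188, 0.0623]), 'moment': array([ 0.02  , -0.0039,  0.0061]), 'gripper_width': 85.4015565819317}
scene {'camera_matrix': array([[596.5803,   0.    , 317.743 ],
       [  0.    , 596.5803, 239.6738],
       [  0.    ,   0.    ,   1.    ]]), 'R': array([[-0.7604, -0.6495,  0.0013],
       [-0.3625,  0.4227, -0.8306],
       [ 0.5389, -0.632 , -0.5569]]), 't': array([ 408.607 ,  261.5466, 1660.9139])}
top {'camera_matrix': array([[558.0193,   0.    , 313.4406],
       [  0.    , 558.0193, 243.067 ],
       [  0.    ,   0.    ,   1.    ]]), 'R': array([[-0.0084, -1.    , -0.0049],
       [-0.9953,  0.0089, -0.0962],
       [ 0.0962,  0.004 , -0.9954]]), 't': array([  28.0075,  542.0759, 1600.2214])}
wrist {'camera_matrix': array([[424.4581,   0.    , 322.4144],
       [  0.    , 424.4581, 237.8087],
       [  0.    ,   0.    ,   1.    ]]), 'tool_from_camera': array([[  -0.0007,   -0.9543,   -0.2988,   74.595 ],
       [   1.    ,   -0.0004,   -0.0011,    0.6691],
       [   0.0009,   -0.2988,    0.9543, -142.66  ],
       [   0.    ,    0.    ,    0.    ,    1.    ]])}
```

View pics/scene0.png

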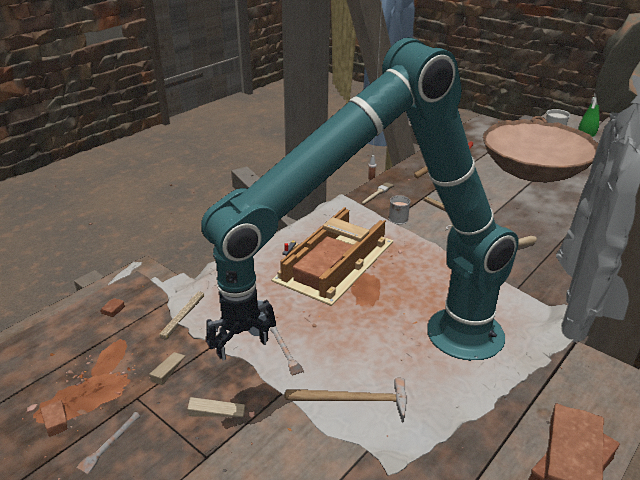

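View pics/top0.png

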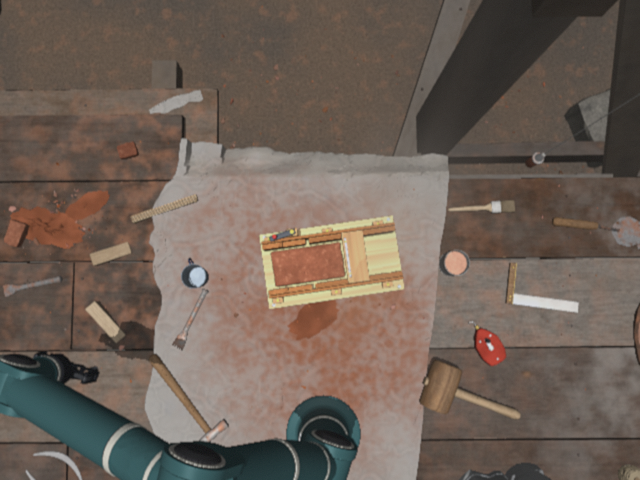

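View pics/wrist0.png

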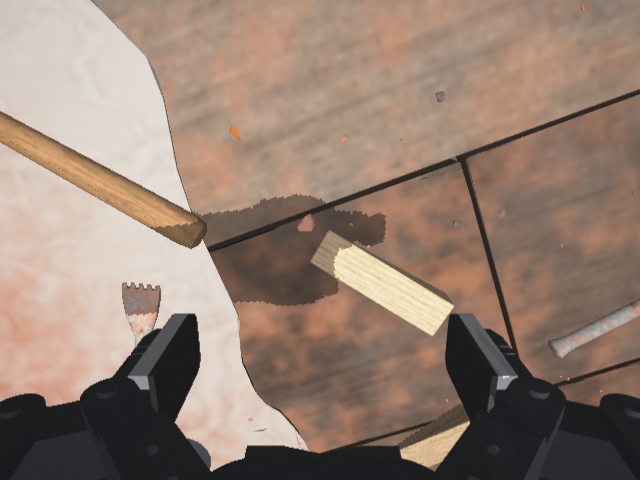

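Top view: the jig is centred near (332,262), with the board near (355,256) and to be pushed towards image left (world +y). The keeper and red pin are near (290,234). The cup is at (195,275) and the tin at (455,262). I'll zoom in to measure.

```bash
python3 - <<'E'
import cv2
a=cv2.imread("pics/top0.png")[205:320,250:415];cv2.imwrite("pics/topz.png",cv2.resize(a,None,fx=4.8,fy=4.8,interpolation=cv2.INTER_CUBIC))
a=cv2.imread("pics/scene0.png")[200:310,265:400];cv2.imwrite("pics/scenez.png",cv2.resize(a,None,fx=5,fy=5,interpolation=cv2.INTER_CUBIC))
E
```

```text
(no output)
```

View pics/topz.png

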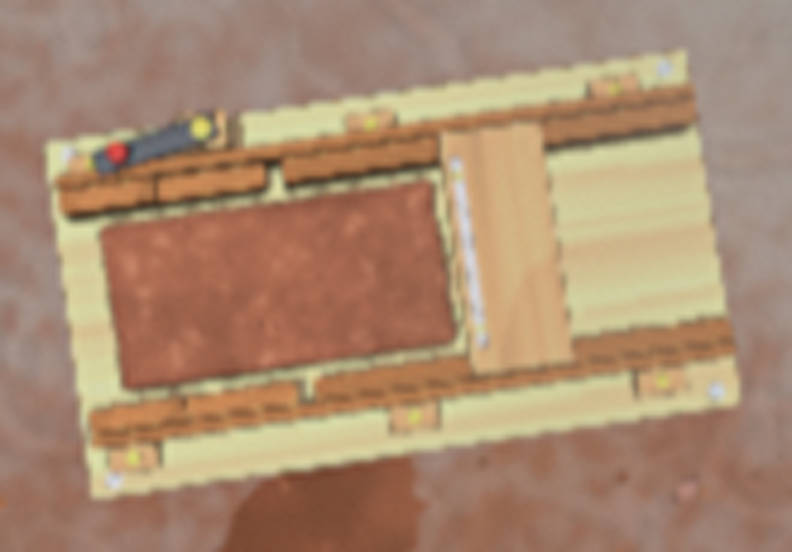

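View pics/scenez.png

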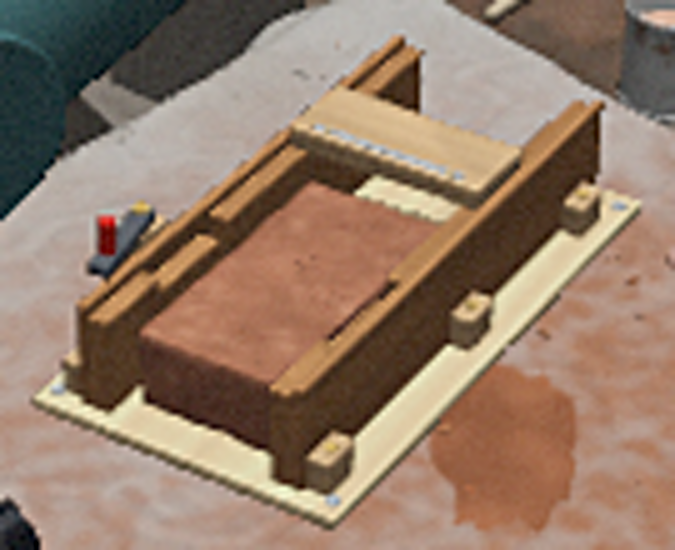

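```bash
cat >h.py <<'E'
import numpy as np,cv2
from plant import ctrl
from scipy.spatial.transform import Rotation as Rot
np.set_printoptions(precision=2,suppress=True)
def cam(n,st=None):
    c=ctrl.get_calibration(n);K=c["camera_matrix"]
    if n!="wrist": return K,c["R"],c["t"]
    T=c["tool_from_camera"];Rw=Rot.from_rotvec(st["tcp_rot"]).as_matrix()
    Rc=Rw@T[:3,:3];o=Rw@T[:3,3]+st["tool_pos"]
    return K,Rc.T,-Rc.T@o
def ray(c,p):
    K,R,t=c;p=np.atleast_2d(p).astype(float)
    d=np.c_[p,np.ones(len(p))]@np.linalg.inv(K).T@R
    return -R.T@t,d
def onz(c,p,z):
    o,d=ray(c,p);return o+d*((z-o[2])/d[:,2])[:,None]
def tri(c1,p1,c2,p2):
    P1=c1[0]@np.c_[c1[1],c1[2]];P2=c2[0]@np.c_[c2[1],c2[2]]
    X=cv2.triangulatePoints(P1,P2,np.array(p1,float).T,np.array(p2,float).T);return (X[:3]/X[3]).T
def fitjig(W,J):
    W=W[:,:2];J=np.array(J,float);wc=W.mean(0);jc=J.mean(0)
    U,S,V=np.linalg.svd((J-jc).T@(W-wc));R=(U@V).T
    o=wc-R@jc;return o,np.arctan2(R[1,0],R[0,0]),np.linalg.norm(J@R.T+o-W,axis=1)
E
python3 - <<'E'
from h import *
T=cam("top");S=cam("scene")
tz=lambda p:(np.array(p)+.5)/4.8-.5+[250,205]
sz=lambda p:(np.array(p)+.5)/5-.5+[265,200]
b=tz([(47,143),(685,50),(740,405),(93,498)])
J=[(110,200),(110,-200),(-110,-200),(-110,200)]
W=onz(T,b,12);print(W,fitjig(W,J))
Ws=onz(S,sz([(35,402),(640,205),(335,525)]),12);print(Ws)
print("tri",tri(T,b[[0,2,3]],S,sz([(35,402),(640,205),(335,525)])))
bd=tz([(441,133),(542,124),(574,362),(473,373)]);print("board",onz(T,bd,98))
print("bt",tri(T,bd[[0,2,3]],S,sz([(290,127),(522,150),(478,190)])))
print("pin top,", tri(T,tz([(117,152)]),S,sz([(107,217)])), "piv",onz(T,tz([(201,127)]),101))
E
```

```text
[[ 570.75  182.35   12.  ]
 [ 624.78 -210.21   12.  ]
 [ 406.88 -238.79   12.  ]
 [ 354.06  154.28   12.  ]] (array([489.12, -28.09]), np.float64(0.13388168489246552), array([2.55, 1.41, 2.2 , 1.33]))
[[ 566.51  185.33   12.  ]
 [ 407.11 -238.56   12.  ]
 [ 351.29  155.46   12.  ]]
tri [[ 570.6   182.26    8.26]
 [ 407.02 -238.7    11.97]
 [ 353.39  153.96    9.95]]
board [[ 564.8   -55.47   98.  ]
 [ 569.54 -114.23   98.  ]
 [ 431.29 -130.33   98.  ]
 [ 425.46  -72.05   98.  ]]
bt [[ 564.59  -55.65   97.78]
 [ 431.42 -130.07   99.42]
 [ 424.63  -72.46  100.57]]
pin top, [[552.13 130.7  128.29]] piv [[569.22  83.9  101.  ]]
```

Base fit: jig origin (489,−28), yaw 0.134, and the pivot mark agrees with this to under 1 mm. The board is at jig y≈−66 with its top triangulated at 98–100 mm, and the keeper is at about 1.36 rad. I'll go behind the board with shut fingers, tool y along jig x.

```bash
cat >>h.py <<'E'
JO=np.array([489.1,-28.1]);JY=0.134
JR=np.array([[np.cos(JY),-np.sin(JY)],[np.sin(JY),np.cos(JY)]])
def j2w(x,y,z): return np.r_[JO+JR@[x,y],z]
def w2j(p): return np.r_[JR.T@(np.asarray(p)[:2]-JO),p[2]]
def Rdes(a=JY): # tool y along angle a
    y=np.array([np.cos(a),np.sin(a),0]);z=np.array([0,0,-1.]);return np.c_[np.cross(y,z),y,z]
def plan(*ts,a=JY):
    s=ctrl.read_state();R=Rot.from_rotvec(s["tcp_rot"]).as_matrix()
    print("t",s["t"],"tcp jig",w2j(s["tool_pos"]),"F",s["force"],"w",s["gripper_width"])
    print("turn",np.degrees(Rot.from_matrix(R.T@Rdes(a)).as_rotvec()))
    for t in ts: print(t,"shift",R.T@(j2w(*t)-s["tool_pos"]))
E
python3 -c "
from h import *
print(w2j([430,330,230]))
plan(w2j([430,330,200]),(0,-150,200),(0,-150,130))"
```

```text
[-10.73 362.79 230.  ]
t 0.15 tcp jig [-174.17  665.75  230.55] F [-0.02  0.3  -0.09] w 85.60426309279163
turn [-0.07  0.05 61.82]
[-10.73 362.79 200.  ] shift [-287.14 -189.83   30.85]
(0, -150, 200) shift [-538.76 -636.76   31.5 ]
(0, -150, 130) shift [-538.75 -636.67  101.5 ]
```

jog_arm([
  [0,0,10,-57,-25,0,0],
  [0,0,20,-114,-50,0,0],
  [0,0,30,-171,-85,0,0],
  [0,0,40,-228,-130,0,0],
  [0,0,50,-280,-180,0,0],
], squeeze=30)

```text
t: 0.78
tool_pos: [417.1, 361.3, 230.7]
tcp_rot: [1.821, 2.559, -0.002]
force: [1.4, -0.0, -0.4]
gripper_width: -0.1
```

```bash
python3 -c "
from h import *
plan((0,-150,200),(0,-150,130))"
```

```text
t 0.775 tcp jig [-19.38 395.53 230.67] F [ 1.39 -0.05 -0.42] w -0.06860831185374827
turn [-0.03  0.07 11.47]
(0, -150, 200) shift [-538.45  -89.47   31.38]
(0, -150, 130) shift [-538.36  -89.43  101.38]
```

jog_arm([
  [0,0,4,-60,-10,0,0],
  [0,0,8,-120,-20,0,0],
  [0,0,11.4,-180,-30,0,0],
  [0,0,11.4,-240,-40,0,0],
  [0,0,11.4,-300,-50,0,0],
])

```text
t: 1.4
tool_pos: [468.2, 59.6, 231.2]
tcp_rot: [2.065, 2.366, -0.001]
force: [0.4, -0.9, -0.4]
gripper_width: 0.2
```

```bash
python3 -c "
from h import *
plan((0,-150,200),(0,-150,130))"
```

```text
t 1.4 tcp jig [ -9.01  89.75 231.23] F [ 0.39 -0.93 -0.37] w 0.16052145730152123
turn [0.01 0.05 0.09]
(0, -150, 200) shift [-239.73    8.65   31.46]
(0, -150, 130) shift [-239.66    8.63  101.46]
```

jog_arm([
  [0,0,0,-60,2,0,0],
  [0,0,0,-120,5,0,0],
  [0,0,0,-180,8.6,0,0],
  [0,0,0,-239,8.6,30,0],
  [0,0,0,-239.5,8.6,61,0],
])

```text
t: 2.02
tool_pos: [509.1, -181.8, 170.4]
tcp_rot: [2.071, 2.356, -0.002]
force: [-0.7, 1.2, 0.2]
gripper_width: -0.5
```

```bash
python3 -c "
from h import *
plan((0,-150,130),(0,-150,88))
s=ctrl.read_state()
for n in ('top','wrist','scene'): cv2.imwrite('pics/%s1.png'%n,ctrl.camera(n)[:,:,::-1])
a=cv2.imread('pics/scene1.png')[180:310,265:400];cv2.imwrite('pics/scene1z.png',cv2.resize(a,None,fx=4,fy=4,interpolation=2))
"
```

```text
t 2.025 tcp jig [  -0.73 -155.02  170.36] F [-0.66  1.17  0.25] w -0.4954060674196363
turn [ 0.1   0.24 -0.32]
(0, -150, 130) shift [ 5.19  0.63 40.34]
(0, -150, 88) shift [ 5.36  0.55 82.34]
```

View pics/wrist1.png

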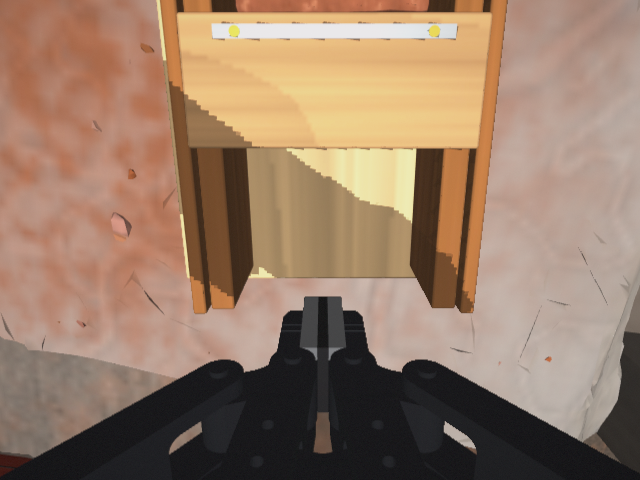

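View pics/scene1z.png

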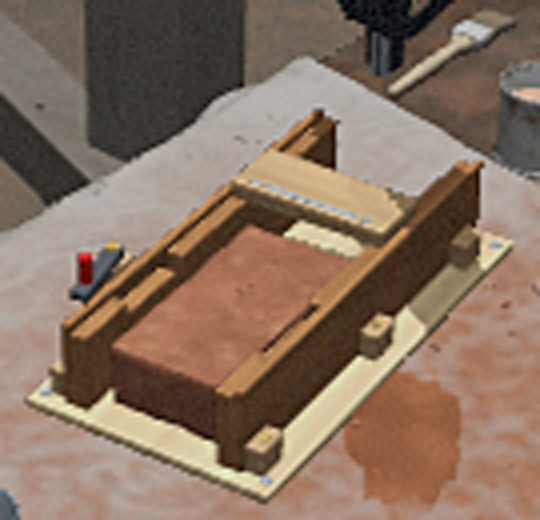

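Wrist view: the fingers are centred between the rails. The board's rear edge runs (188,148)–(478,148) and its front edge (178,13)–(490,13). I'll check this against the jig frame.

```bash
python3 -c "
from h import *
s=ctrl.read_state();c=cam('wrist',s)
for p in onz(c,[(188,148),(478,148),(178,13),(490,13)],98): print(w2j(p))
plan((0,-125,88),(0,-110,88),(0,30,88))
"
```

```text
[-66.53 -93.95  98.  ]
[ 77.   -93.92  98.  ]
[-65.36 -33.83  98.  ]
[ 75.85 -33.93  98.  ]
t 2.175 tcp jig [  -1.34 -149.52  169.11] F [ 0.22 -0.2  -0.45] w -0.07126422706278773
turn [-0.22 -0.01  0.03]
(0, -125, 88) shift [24.51  1.66 81.11]
(0, -110, 88) shift [39.51  1.67 81.11]
(0, 30, 88) shift [179.51   1.76  81.13]
```

jog_arm([
  [0,0,0,24,4,30,0],
  [0,0,0,24,4,60,0],
  [0,0,0,24,4,80,0],
  [0,0,0,24,4,89,0],
  [0,0,0,24,4,89,0],
])

```text
t: 2.8
tool_pos: [508.7, -151.6, 80.8]
tcp_rot: [-2.064, -2.365, 0.003]
force: [0.3, -0.3, 0.4]
gripper_width: 0.1
```

```bash
python3 -c "
from h import *
plan((3,-60,80))"
```

```text
t 2.8 tcp jig [   2.95 -124.98   80.76] F [ 0.34 -0.27  0.44] w 0.0866027358190727
turn [-0.17 -0.01  0.1 ]
(3, -60, 80) shift [64.98  0.16  0.78]
```

jog_arm([
  [0,0,0,12,0,0,0],
  [0,0,0,24,0,0,0],
  [0,0,0,36,0,0,0],
  [0,0,0,48,0,0,0],
  [0,0,0,60,0,0,0],
])

```text
t: 3.42
tool_pos: [500.5, -91.3, 80.9]
tcp_rot: [-2.064, -2.366, 0.003]
force: [0.9, -1.9, 1.5]
gripper_width: -0.1
```

```bash
python3 -c "
from h import *
plan((3,0,80))
cv2.imwrite('pics/w2.png',ctrl.camera('wrist')[:,:,::-1])"
```

```text
t 3.425 tcp jig [  2.89 -64.17  80.88] F [ 0.88 -1.87  1.48] w -0.05423514139820896
turn [-0.16 -0.01  0.11]
(3, 0, 80) shift [64.17  0.24  0.89]
```

View pics/w2.png

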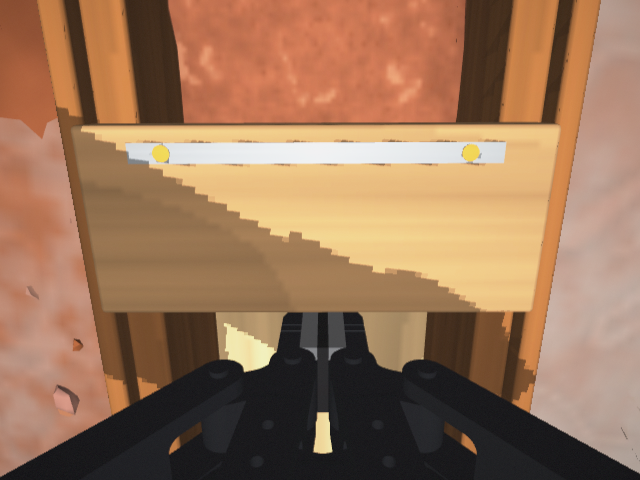

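The board has moved and is square, with about 2 N of push. Continuing.

jog_arm([
  [0,0,0,14,0,0,0],
  [0,0,0,28,0,0,0],
  [0,0,0,42,0,0,0],
  [0,0,0,56,0,0,0],
  [0,0,0,70,0,0,0],
])

```text
t: 4.1
tool_pos: [490.3, -18.9, 80.6]
tcp_rot: [-2.06, -2.366, 0.003]
force: [0.5, -0.5, -0.9]
gripper_width: 0.1
```

jog_arm([
  [0,0,0,6,0,0,0],
  [0,0,0,12,0,0,0],
  [0,0,0,18,0,0,0],
  [0,0,0,24,0,0,0],
  [0,0,0,30,0,0,0],
])

```text
t: 4.72
tool_pos: [485.9, 11.3, 80.6]
tcp_rot: [-2.06, -2.366, 0.003]
force: [0.8, 0.8, -0.0]
gripper_width: -0.2
```

```bash
python3 -c "
from h import *
plan((3,60,80))
cv2.imwrite('pics/w3.png',ctrl.camera('wrist')[:,:,::-1])"
```

```text
t 4.725 tcp jig [ 2.11 39.44 80.58] F [ 0.75  0.76 -0.04] w -0.1869086913558842
turn [-0.25 -0.13  0.22]
(3, 60, 80) shift [20.55  0.97  0.62]
```

View pics/w3.png

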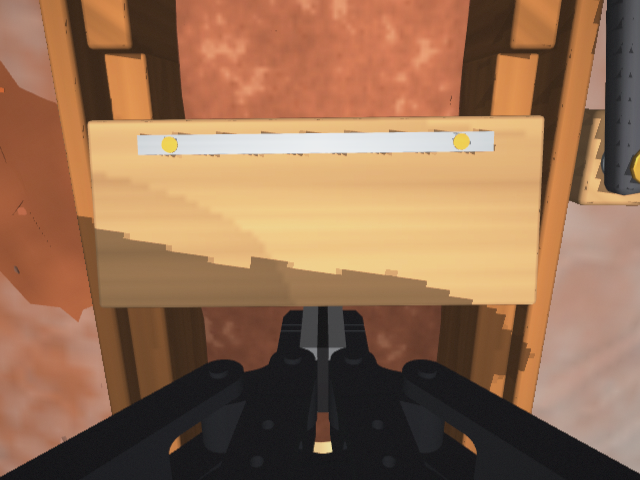

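The front has tipped into the notch: the front edge now looks narrower, (90,122)–(543,117). I'll push the last part slowly.

jog_arm([
  [0,0,0,4,0.5,0,0],
  [0,0,0,8,0.5,0,0],
  [0,0,0,11,0.5,0,0],
  [0,0,0,14,0.5,0,0],
  [0,0,0,17,0.5,0,0],
])

```text
t: 5.4
tool_pos: [483.8, 29.3, 80.5]
tcp_rot: [-2.058, -2.366, 0.003]
force: [0.3, -0.1, -0.3]
gripper_width: -0.1
```

```bash
python3 -c "
from h import *
plan((3,60,80))
cv2.imwrite('pics/w4.png',ctrl.camera('wrist')[:,:,::-1])"
```

```text
t 5.4 tcp jig [ 2.39 57.61 80.5 ] F [ 0.34 -0.1  -0.31] w -0.10856445017625405
turn [-0.28 -0.16  0.29]
(3, 60, 80) shift [2.38 0.62 0.5 ]
```

View pics/w4.png

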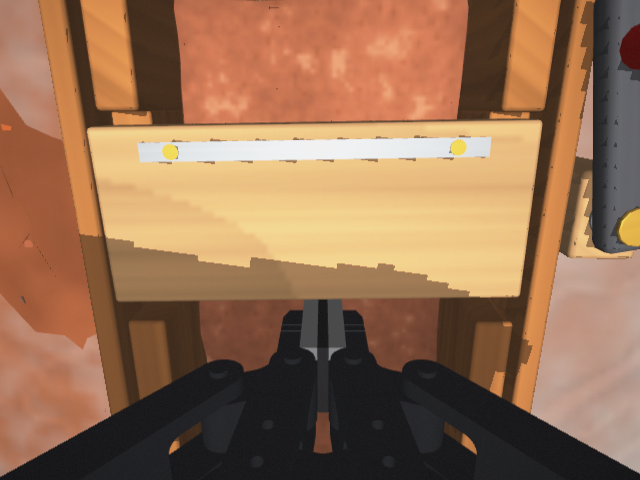

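The front-to-rear width ratio is 1.12, back to its flat value, and the scale is smaller, so the board appears to have dropped. I'll retreat, raise and verify.

jog_arm([
  [0,0,0,-15,0,0,0],
  [0,0,0,-30,0,0,0],
  [0,0,0,-30,0,-45,0],
  [0,0,0,-30,0,-95,0],
  [0,0,0,-30,0,-95,0],
])

```text
t: 6.08
tool_pos: [491.0, -1.6, 178.8]
tcp_rot: [-2.063, -2.368, -0.007]
force: [0.4, 0.1, 0.3]
gripper_width: -0.1
```

```bash
python3 -c "
from h import *
plan((3,60,80))
for n in ('top','wrist','scene'): cv2.imwrite('pics/%s5.png'%n,ctrl.camera(n)[:,:,::-1])
a=cv2.imread('pics/scene5.png')[180:310,265:400];cv2.imwrite('pics/scene5z.png',cv2.resize(a,None,fx=4,fy=4,interpolation=2))"
```

```text
t 6.075 tcp jig [  5.45  25.97 178.77] F [0.41 0.07 0.32] w -0.14182101713052161
turn [ 0.15 -0.21  0.2 ]
(3, 60, 80) shift [33.67 -2.58 98.89]
```

View pics/wrist5.png

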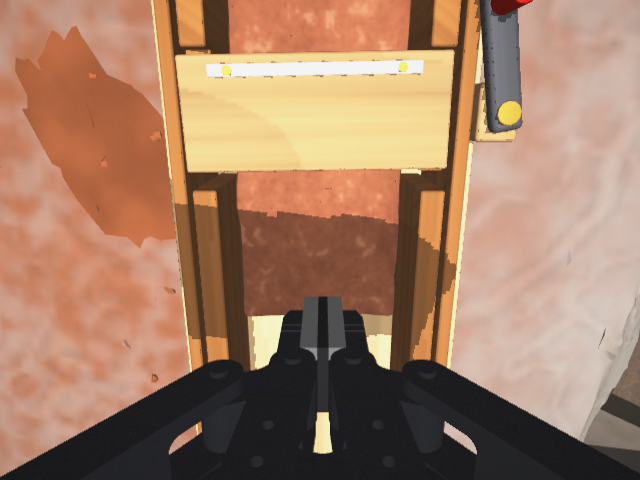

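View pics/scene5z.png

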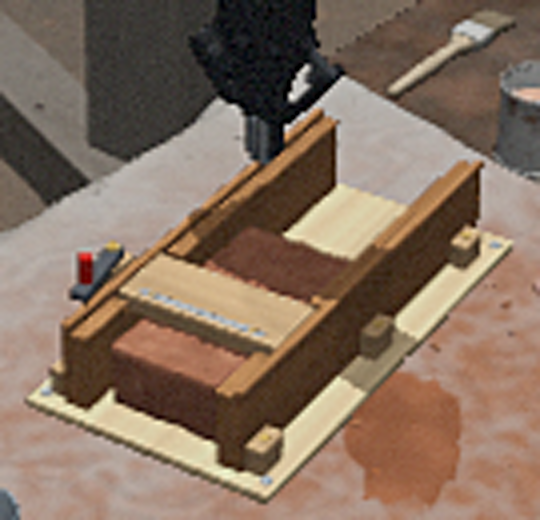

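```bash
python3 -c "
from h import *
s=ctrl.read_state();c=cam('wrist',s)
W=onz(c,[(177,55),(452,51),(448,167),(187,171)],88)
for p in W: print(w2j(p))
print(np.linalg.norm(np.diff(W,axis=0),axis=1),np.linalg.norm(W[0]-W[3]))
print('piv',w2j(onz(c,[(509,112)],101)[0]))
im=cv2.imread('pics/top5.png');z=im[205:320,250:415];cv2.imwrite('pics/top5z.png',cv2.resize(z,None,fx=4.8,fy=4.8,interpolation=2))
plan((84,149,170))
"
```

```text
[-69.67 126.97  88.  ]
[ 67.67 129.25  88.  ]
[70.93 71.77 88.  ]
[-69.92  68.97  88.  ]
[137.36  57.57 140.88] 58.00040006808546
piv [ 94.48 100.39 101.  ]
t 6.225 tcp jig [  2.37  27.18 174.84] F [-0.06 -0.19 -0.55] w 0.19711986199848958
turn [-0.34 -0.19  0.26]
(84, 149, 170) shift [121.43  82.2    4.75]
```

View pics/top5z.png

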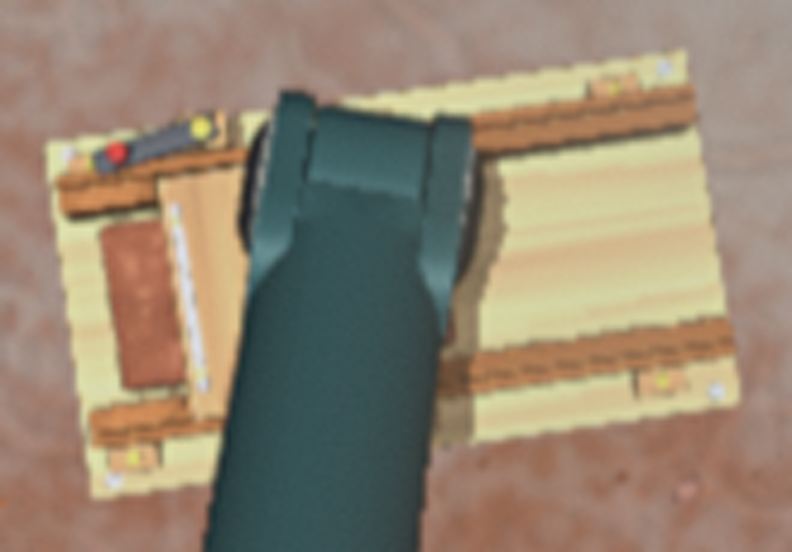

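```bash
python3 -c "
import cv2
im=cv2.imread('pics/wrist5.png');a=im[35:195,150:230];b=im[35:195,420:500]
import numpy as np
cv2.imwrite('pics/w5z.png',cv2.resize(np.hstack([a,b]),None,fx=3.7,fy=3.7,interpolation=2))
a=cv2.imread('pics/scene5.png')[235:275,290:350];cv2.imwrite('pics/s5zz.png',cv2.resize(a,None,fx=12,fy=12,interpolation=2))"
```

```text
(no output)
```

View pics/w5z.png

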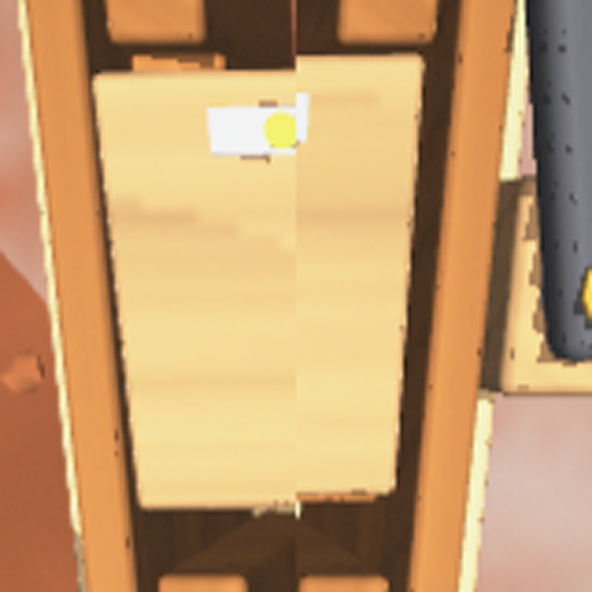

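View pics/s5zz.png

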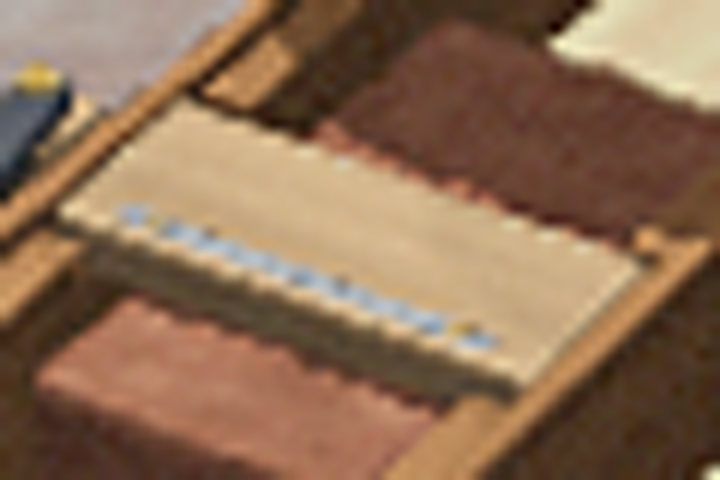

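```bash
python3 -c "
from h import *
s=ctrl.read_state();c=cam('wrist',s)
s=dict(s);print(s['tool_pos'])
z=lambda x,y:(150+x/3.7 if x<296 else 420+(x-296)/3.7,35+y/3.7)
W=onz(c,[z(95,75),z(422,55),z(393,492),z(140,507)],88)
for p in W: print('board',w2j(p))
for p in onz(c,[z(155,42),z(390,42),z(205,577),z(340,577)],82): print('tread',w2j(p))
print('floor visible lip',[w2j(p)for p in onz(c,[z(180,58),z(340,500)],72)])
"
```

```text
[487.82  -0.84 174.84]
board [-70.35 126.84  88.  ]
board [ 68.64 129.77  88.  ]
board [70.02 71.25 88.  ]
board [-69.52  68.41  88.  ]
tread [-63.59 131.71  82.  ]
tread [ 65.76 132.11  82.  ]
tread [-62.5   56.91  82.  ]
tread [64.85 57.55 82.  ]
floor visible lip [array([-63.05, 130.82,  72.  ]), array([66.44, 67.77, 72.  ])]
```

```bash
python3 -c "
from h import *
s=ctrl.read_state();c=cam('wrist',s);S=cam('scene')
z=lambda x,y:(150+x/3.7 if x<296 else 420+(x-296)/3.7,35+y/3.7)
q=lambda x,y:((x+.5)/12-.5+290,(y+.5)/12-.5+235)
w=[z(95,75),z(422,55),z(393,492),z(140,507)]
for p in tri(c,w,S,[q(525,387),q(60,212),q(185,98),q(643,265)]): print(w2j(p))
for J in [(71,68,88),(-71,68,88),(71,68,98),(71,128,88),(-71,128,88)]:
  X=S[1]@j2w(*J)+S[2];u=S[0]@X/X[2];print(J,((u[:2]-[290,235])+.5)*12-.5)
"
```

```text
[-70.95 126.69  87.16]
[ 67.47 129.38  89.16]
[68.1  71.21 91.05]
[-69.81  68.03  88.64]
(71, 68, 88) [180.4   97.96]
(-71, 68, 88) [645.8  268.95]
(71, 68, 98) [179.98  66.3 ]
(71, 128, 88) [ 49.95 208.14]
(-71, 128, 88) [521.66 387.15]
```

The board lies flat in the notch: corners triangulate to 87–91 mm, centre is within about 1 mm of (0,99), and the scene projection at z=88 matches to about 1 pixel. Next is the keeper. I'll go outside the pin on its +x side and then down.

jog_arm([
  [0,0,0,40,36,0,0],
  [0,0,0,80,72,0,0],
  [0,0,0,125,114,0,0],
  [0,0,0,125,114,10,0],
  [0,0,0,125,114,10,0],
])

```text
t: 6.85
tool_pos: [581.6, 137.3, 161.9]
tcp_rot: [-2.058, -2.363, 0.012]
force: [-0.2, -0.9, 0.4]
gripper_width: 0.1
```

```bash
python3 -c "
from h import *
plan((116,152,110))
for n in ('top','wrist','scene'): cv2.imwrite('pics/%s6.png'%n,ctrl.camera(n)[:,:,::-1])"
```

```text
t 6.85 tcp jig [113.77 151.61 161.91] F [-0.18 -0.92  0.36] w 0.08737397953874662
turn [-0.65 -0.07  0.23]
(116, 152, 110) shift [ 0.32  2.82 51.89]
```

View pics/wrist6.png

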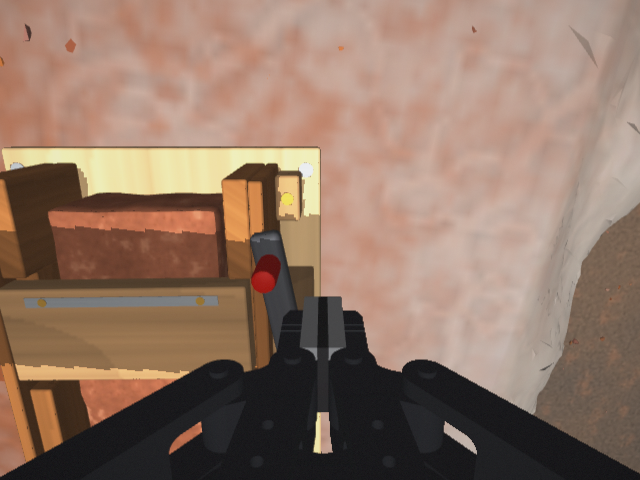

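View pics/scene6.png

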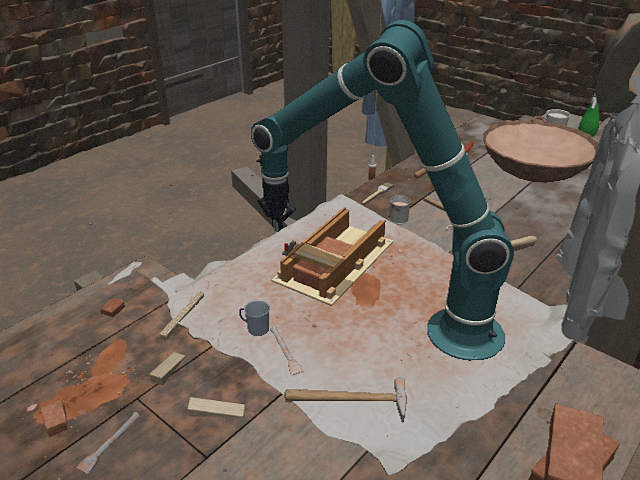

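```bash
python3 -c "
from h import *
s=ctrl.read_state();c=cam('wrist',s)
im=cv2.imread('pics/wrist6.png').astype(int);b,g,r=im[...,0],im[...,1],im[...,2]
m=(r>110)&(g<40)&(b<40);ys,xs=np.nonzero(m);print(xs.min(),xs.max(),ys.min(),ys.max())
p=w2j(onz(c,[(264.5,282)],125)[0]);print(p,np.arctan2(p[1]-100,94-p[0]),np.hypot(p[1]-100,94-p[0]))
print(w2j(onz(c,[(268,262)],101)[0]))
plan((114,155,110))
"
```

```text
251 274 271 292
[ 89.38 148.36 125.  ] 1.475630737825211 48.58464744835162
[ 87.94 149.29 101.  ]
t 7.0 tcp jig [114.9  150.91 164.27] F [ 0.72 -0.62 -0.28] w 0.3021714604774089
turn [-0.41 -0.16  0.11]
(114, 155, 110) shift [ 3.95 -0.5  54.28]
```

jog_arm([
  [0,0,0,3,0,20,0],
  [0,0,0,3,0,40,0],
  [0,0,0,3,0,54,0],
  [0,0,0,3,0,54,0],
  [0,0,0,3,0,54,0],
])

```text
t: 7.62
tool_pos: [582.3, 139.8, 110.4]
tcp_rot: [-2.061, -2.362, 0.005]
force: [-0.3, 0.2, 0.3]
gripper_width: -0.3
```

```bash
python3 -c "
from h import *
plan((97,153,110),(84,152.5,110),(76,150,110),(69,148,110),(57,139,110),(49,129,110),(45,119.5,110))"
```

```text
t 7.625 tcp jig [114.84 153.94 110.44] F [-0.31  0.21  0.27] w -0.3203682749082005
turn [-0.38 -0.15  0.1 ]
(97, 153, 110) shift [ -0.91 -17.83   0.56]
(84, 152.5, 110) shift [ -1.38 -30.83   0.64]
(76, 150, 110) shift [ -3.87 -38.84   0.69]
(69, 148, 110) shift [ -5.86 -45.84   0.73]
(57, 139, 110) shift [-14.84 -57.86   0.79]
(49, 129, 110) shift [-24.82 -65.88   0.81]
(45, 119.5, 110) shift [-34.31 -69.89   0.82]
```

jog_arm([
  [0,0,0,0,-12,0.5,0],
  [0,0,0,-1,-22,0.5,0],
  [0,0,0,-2,-31,0.5,0],
  [0,0,0,-4,-39,0.5,0],
  [0,0,0,-6,-46,0.5,0],
])

```text
t: 8.25
tool_pos: [537.2, 127.5, 110.4]
tcp_rot: [-2.061, -2.363, 0.004]
force: [1.6, 0.2, -0.1]
gripper_width: 0.1
```

```bash
python3 -c "
from h import *
plan((57,139,110),(49,129,110),(45,119.5,110))
cv2.imwrite('pics/w7.png',ctrl.camera('wrist')[:,:,::-1])"
```

```text
t 8.25 tcp jig [ 68.46 147.78 110.4 ] F [ 1.63  0.21 -0.1 ] w 0.07077256978895052
turn [-0.35 -0.16  0.11]
(57, 139, 110) shift [ -8.76 -11.47   0.45]
(49, 129, 110) shift [-18.75 -19.49   0.47]
(45, 119.5, 110) shift [-28.24 -23.51   0.47]
```

View pics/w7.png

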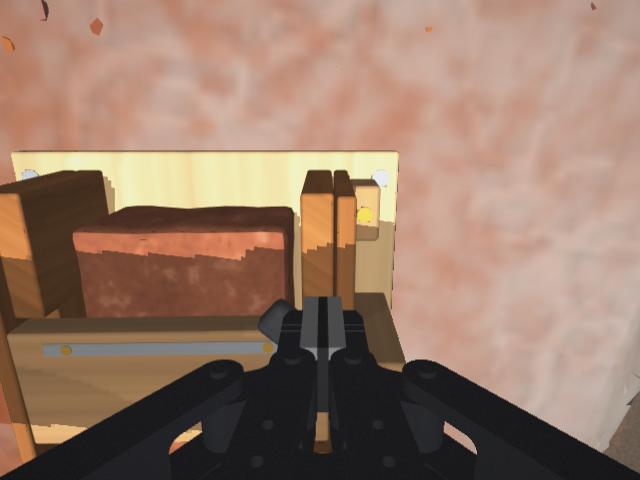

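The keeper tip shows at (275,318) and is moving with about 1.6 N of push. Continuing round the arc.

jog_arm([
  [0,0,0,-4,-6,0.5,0],
  [0,0,0,-9,-11.5,0.5,0],
  [0,0,0,-14,-16,0.5,0],
  [0,0,0,-19,-19.5,0.5,0],
  [0,0,0,-24,-22,0.5,0],
])

```text
t: 8.93
tool_pos: [517.6, 99.9, 109.9]
tcp_rot: [-2.062, -2.361, 0.006]
force: [0.0, 1.1, -0.1]
gripper_width: 0.1
```

```bash
python3 -c "
from h import *
plan((45,119.5,110))
for n in ('top','wrist','scene'): cv2.imwrite('pics/%s8.png'%n,ctrl.camera(n)[:,:,::-1])
a=cv2.imread('pics/scene8.png')[180:310,265:400];cv2.imwrite('pics/scene8z.png',cv2.resize(a,None,fx=4,fy=4,interpolation=2))"
```

```text
t 8.925 tcp jig [ 45.35 123.   109.87] F [ 0.01  1.05 -0.08] w 0.1366326753213218
turn [-0.43 -0.16  0.07]
(45, 119.5, 110) shift [-3.5  -0.35 -0.14]
```

View pics/wrist8.png

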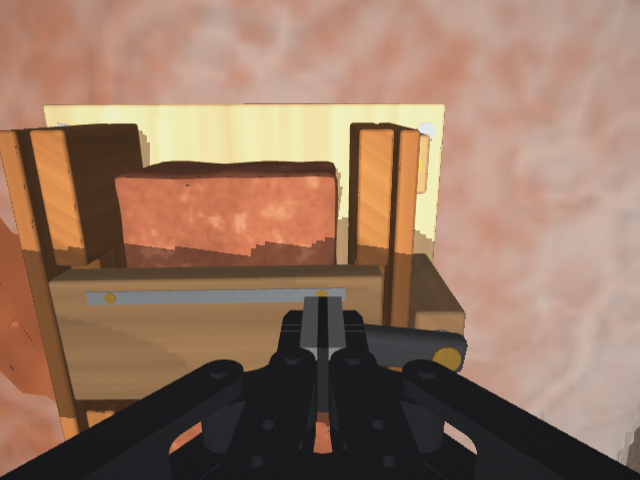

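View pics/scene8z.png

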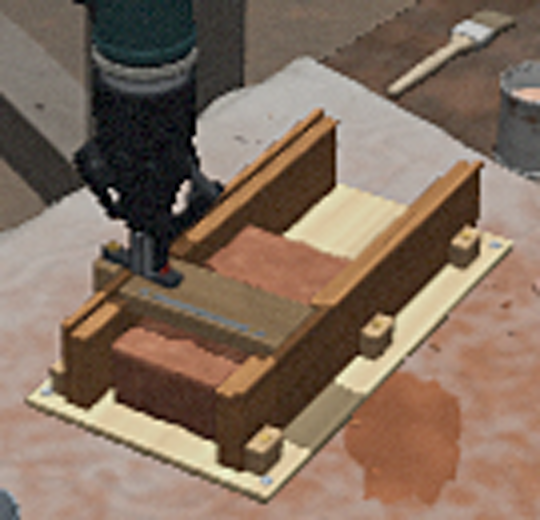

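The keeper now lies nearly across the board's end, at roughly 0.1 rad. I'll push gently to the stop.

jog_arm([
  [0,0,0,-2,0,0,0],
  [0,0,0,-4,0,0,0],
  [0,0,0,-5.5,0,0,0],
  [0,0,0,-6.5,0,0,0],
  [0,0,0,-6.5,0,0,0],
])

```text
t: 9.7
tool_pos: [518.4, 93.6, 109.8]
tcp_rot: [-2.062, -2.361, 0.007]
force: [-0.6, 1.8, -0.6]
gripper_width: -0.2
```

```bash
python3 -c "
from h import *
plan((45,119.5,110))"
```

```text
t 9.7 tcp jig [ 45.24 116.66 109.76] F [-0.61  1.78 -0.62] w -0.1673062821215612
turn [-0.47 -0.16  0.06]
(45, 119.5, 110) shift [ 2.84 -0.24 -0.23]
```

jog_arm([
  [0,0,0,15,0,0,0],
  [0,0,0,30,0,0,0],
  [0,0,0,30,0,-50,0],
  [0,0,0,30,0,-100,0],
  [0,0,0,-30,-10,-120,0],
])

```text
t: 10.32
tool_pos: [515.4, 69.0, 232.0]
tcp_rot: [-2.05, -2.373, -0.002]
force: [0.8, -0.8, 0.0]
gripper_width: -0.6
```

jog_arm([
  [0,0,0,-60,-20,0,0],
  [0,0,0,-90,-40,0,0],
  [0,0,0,-90,-40,0,0],
  [0,0,0,-90,-40,0,0],
  [0,0,0,-90,-40,0,0],
])

```text
t: 10.95
tool_pos: [489.4, -24.2, 231.6]
tcp_rot: [-2.047, -2.376, -0.001]
force: [-0.2, -0.7, 0.6]
gripper_width: 0.2
```

```bash
python3 -c "
from h import *
plan((45,119.5,110))
for n in ('wrist','scene'): cv2.imwrite('pics/%s9.png'%n,ctrl.camera(n)[:,:,::-1])
a=cv2.imread('pics/scene9.png')[180:310,265:400];cv2.imwrite('pics/scene9z.png',cv2.resize(a,None,fx=4,fy=4,interpolation=2))"
```

```text
t 10.95 tcp jig [  0.8    3.79 231.61] F [-0.16 -0.71  0.64] w 0.20405824551182186
turn [-0.16 -0.26  0.83]
(45, 119.5, 110) shift [114.51  46.2  122.  ]
```

View pics/wrist9.png

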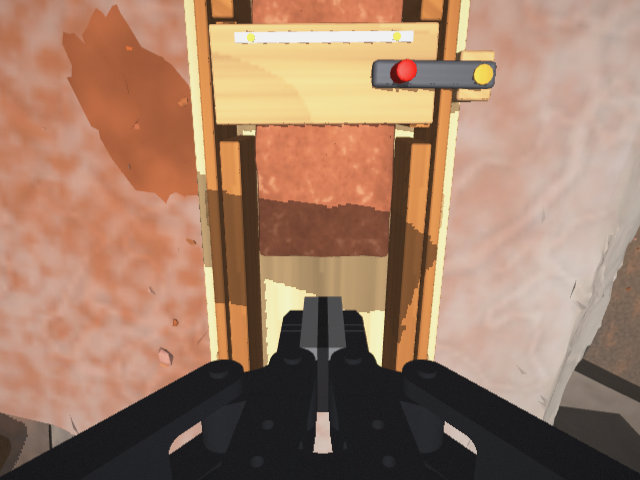

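View pics/scene9z.png

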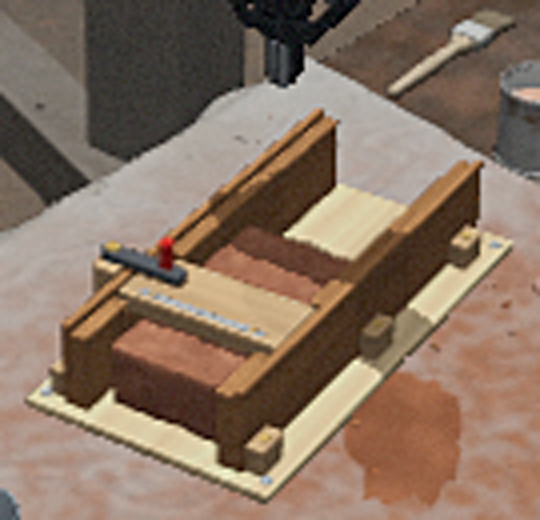

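The keeper lies straight across the board's end: arm (373,73)–(496,74), parallel to the board's edge, so about 0 rad. The board is flat in the notch and the robot is clear of everything. Last numeric check, then hand in.

```bash
python3 -c "
from h import *
s=ctrl.read_state();c=cam('wrist',s)
for p in onz(c,[(210,25),(437,23),(434,124),(217,124)],88): print('board',w2j(p))
A,B=[w2j(p) for p in onz(c,[(374,73),(484,74)],101)];print(A,B,np.arctan2(A[1]-B[1],B[0]-A[0]))
print(s['joint_velocities']);ctrl.sign_off()"
```

```text
board [-68.56 125.64  88.  ]
board [ 70.21 128.52  88.  ]
board [73.78 68.95 88.  ]
board [-67.79  67.07  88.  ]
[ 31.72  98.56 101.  ] [ 97.95  98.86 101.  ] -0.004493182973458911
[ 0.01 -0.    0.01  0.    0.    0.    0.  ]
the job is handed in; nothing more can be done
```

I pushed the board along the rails with the shut fingertips until it dropped into the notch. Then I pushed the keeper's red pin round until the arm was closed, backed the arm clear and handed the job in at about 11 s. Contact forces stayed around 2 N.

**Final checks:**
- **Board:** its centre was at about jig (2, 97.5), within about 3 mm of the notch point. Its height and flatness were measured just before closing the keeper: the corners came out at 87–91 mm against the expected 88. I did not remeasure height after closing, but the last pictures show the board unchanged.
- **Keeper:** measured at about 0.00 rad.
- **Bystanders:** I did not measure their positions. The arm never went near them, and the ones I could see in the scene views looked unmoved.

**Readings that disagreed:**
- The early wrist view put the board about 5 mm to the jig's +x side compared with the top view.
- The first keeper angle was 1.36 rad from the top and scene views, but 1.48 from the wrist.
- The tread seems to start about 10 mm farther back behind the notch than described.

None of these affected the result.

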